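# Test the earth-leakage breaker of the power box

## Task

Do the daily safety test of the earth-leakage breaker on the portable power box that stands on the kitchen worktop: lift the clear window, press the test button so that the wide lever drops, then push that lever all the way back up until it stays up on its own, and shut the window fully again. Leave the two small switches beside it on, and do not disturb the mug, the bottle or the tub standing around.

Things in the scene. Friction and masses are not known exactly. Their poses are not given: they have to be found in the camera images.
- box: black portable power box, 300 mm wide (y), 230 deep, 170 high, does not move. Origin: centre of its underside; front faces its -x. The switch panel slopes up 35 deg for 140 mm from the front edge (box x -115, z 60): up-slope (0.819,0,0.574), outward normal (-0.574,0,0.819). Side cheeks and rear rim stand 38 mm over it. Row of devices at y -72 wide lever, 0 test block, +54 and +90 small switches
- window (a joint): opening of the clear window over the panel, rad: 0 shut, 1.60 fully open (a stop), when it stands about square to the panel. A 127 x 234 mm sheet hinged along the rear rim; its free edge lifts from the front. Stiff hinge (about 1.4 N at the bar): it stays where it is left, and may start a little ajar
- window_bar (a point): middle of the window's round pull bar: steel, 10 mm thick, 84 mm long along the box's y, between two posts; 21 mm clear between sheet and bar. Moves with the window; 113 mm from the hinge along the sheet and 30 mm out from its underside
- window_hinge (a point): middle of the window's hinge line, which runs along the box's y
- test (a joint): travel of the test button, m: 0 out, 0.006 fully in; it moves square into the panel. Spring 3 N at first, 6 N at the bottom, plus some latch friction (trips at about 5 N, 3 to 4 mm in). It also dips and returns by itself when the lever latches
- test_top (a point): centre of the top of the test button, a plain grey 14 x 18 mm key, 72 mm up the slope, that stands 8 mm over the white nose of its block; the nose is 45 mm long up the slope and 14 mm above the panel
- lever (a joint): angle of the wide black lever, rad: 0 to 0.05 up (on, latched, leaning 34 deg up the slope from the panel's normal), 1.2 dropped (leaning 34 deg down the slope). Held up, it drops only by the test button. To latch it must be pushed up past 0 towards its stop at -0.15 (about 10 N at the tip, up to 18 N nearer the pivot); let go sooner it falls back to 1.2
- lever_tip (a point): middle of the lever's cross bar, 66 mm long along the box's y and 12 x 8 mm in section, which joins four toggles; 26 mm from the pivot, which lies in the nose 6 mm above the panel, 72 mm up the slope
- small1 (a joint): angle of the nearer small black switch (28 mm wide, 54 mm to the left of the test button), rad: 0 up (on), 1.2 down (off)
- small2 (a joint): the same for the outer small switch, 90 mm to the left of the test button
- mug: white mug, 82 mm across, 92 mm high, handle on one side; origin at the centre of its foot
- soap: white plastic bottle, 64 mm across, 190 mm high; origin at the centre of its foot
- tub: white food tub with a lid, 150 x 110 x 63 mm high; origin at the centre of its foot

How it is judged:
By the outcome, as a careful person would: the job done as asked, in the order asked, and still so for the second after the job is handed in, with the robot touching nothing.
It also fails if it takes over 69 s, if anything falls off the work surface, if the arm or the gripper's body presses on something with over 40 N, if the wrist force passes 120 N, or if a joint passes its speed limit or range.

## Robot

A 6-joint arm with a two-finger parallel gripper is mounted at the origin on the work surface. World frame = base frame: x ahead of the robot, y to its left, z up, the work surface at z = 0. Lengths are in m, angles in rad, forces in N, time in s.
With the tool pointing down it reaches from about 0.375 to 0.925 m from the base axis. Payload 5.7 kg.
Tool frame: the origin (TCP) lies at the very end of the fingers, on their centre line; the grasp point (between the pads) lies 19 mm behind it (bot.tcp_to_grasp is the distance from the TCP to the grasp point, in m); z points along the fingers, y is the line along which they close (so a half turn about z gives the same grasp; the last joint's range is limited). The gripper opens to 88 mm and grips with 3 to 60 N. Pads are 20 mm wide; open, the fingers measure 115 mm over their backs; the gripper's body (75 mm by 178 mm) begins 61 mm behind the grasp point.
Start: joints at [-1.271, 0.359, 1.51, -0, 1.272, -0.115], TCP at [0.242, -0.549, 0.223] pointing down, gripper open.
Joint ranges: [-2.97, 2.97], [-1.01, 2.36], [0.21, 2.38], [-0.96, 4.11], [0.2, 2.71], [-2.98, 2.98]. Speed limits (rad/s): [2.39, 2.39, 3.14, 3.14, 3.14, 3.14].

## Interface

Orientations are given as a unit quaternion [x, y, z, w].
In Python, from cell import read_state, eyes, bot, nets gives the robot as it stands. The module is installed in compiled form; this text tells all that it offers.
- The arm moves only by the tool send_rows, never from a script. Its argument "moves" is a list of rows, each a list of 3 entries, a list of its own where there are three numbers: the opening, from -1 (shut) to 1 (fully open), then the shift along the tool's x, y, z in m, then the turn, a rotation vector about the tool's x, y, z in degrees. A call has exactly 8 rows; each row shifts and turns the commanded pose from where the row before left it, along the tool's axes as they then stand; what a row does not reach is not made up. A row lasts 1/10 s, in which the tool goes at most 50 mm and 8.59 degrees, less where a joint would pass 70% of its speed; a pose out of reach is approached as far as the arm can. A call with a gripper value outside its range is refused whole. The fingers move at their own pace and stop on an object; the grip force is fixed at half the most. Time passes only in rows, so rows that do not move let the fingers close, or fill a call up. It gives the time, the measured TCP pose, the force, the opening and the grip force at its end, in the units of the state.
- read_state(): the state, without advancing time (a new reading comes with each control period).
- eyes.snapshot(name): name is "scene" or "top"; returns the picture (480x640x3 uint8, red, green, blue); there is no depth.
- eyes.camera_info(name): a dict with "vertical_fov" (degrees; the focal length in pixels is half the picture's height over the tangent of half this angle, whatever the lens; pixels are square), "cx", "cy" (the principal point, pixels), "rvec" (rotation vector, rad) and "tvec" (3), from world to camera coordinates, as OpenCV has them. Camera axes: x right, y down, z forward; pixel columns grow to the right and rows downward; lengths in m; the calibration is good to about 2 mm. A picture is of the moment at which its call begins. camera_info takes no time and is no camera call.
- bot.job_done(): hands the job in; it is judged then, once.
Trained networks look in the newest picture that a camera, given by its name, has taken for a name from the list of things; names that differ only in an ending like _2 or _b are one class to them, and where a whole thing is asked for, a point or a joint stands for the part that bears it (a point fixed in the world has none). Each returns a list of dicts, best first, with "p" (0 to 1); they miss things now and then, are a little off and sometimes report something else, mostly with a low value. They report only what shows in the picture. A call takes as long as a camera call.
- nets.outline_of(camera, thing): "pixels" (480x640 bool, what is visible of it) and "position" ([row, column] in pixels, amid what is visible of it).
The state is a dict: "t": time; "qpos": joint angles; "joint_vel": joint speeds; "joint_efforts": joint torques, N m; "eef_pos": TCP position; "orientation": TCP orientation; "contact_force": force on the tool from outside, world axes, zero at the start; "wrist_torque": the same for the moment, N m; "gripper_width": opening from 0.0 (shut) to 1.0 (fully open); "grasp_force": force on a finger pad.
Only numpy, scipy, OpenCV 4.12 (cv2) and the standard library are available. Lean on these libraries where they do the work, as an engineer would, in place of code of your own. Each camera call takes 0.05 s, during which the arm holds its last target. There are 200 camera calls.

## Working session

There is one attempt and no reset: what is moved stays moved. The work goes in short steps, Python scripts to look and compute and a tool call to move; the robot and the scene stay as the last step left them, time stands still between calls to the robot, and variables do not carry over. Pictures are saved under pics/ and viewed, at most 12 in all, crops included, and the job is handed in when it is done.

Besides the shell and the picture viewer there is one more tool, called after "Emit:" as name([rows], argument=value, ...), one row to a line, values as JSON. send_rows: Moves the arm, as the interface text tells. Its arguments: {"type":"object","properties":{"moves":{"type":"array","items":{"type":"array"}}},"required":["moves"]}

```bash
mkdir -p pics; cat > h.py <<'E'
import numpy as np, cv2
from cell import read_state, eyes, bot, nets
def cam(n):
    c=eyes.camera_info(n); f=240/np.tan(np.radians(c["vertical_fov"])/2)
    K=np.array([[f,0,c["cx"]],[0,f,c["cy"]],[0,0,1.]]); return K,np.array(c["rvec"],float),np.array(c["tvec"],float)
def proj(n,P):
    K,r,t=cam(n); return cv2.projectPoints(np.array(P,float).reshape(-1,1,3),r,t,K,None)[0].reshape(-1,2)
def ray(n,uv):
    K,r,t=cam(n); R=cv2.Rodrigues(r)[0]; d=R.T@np.linalg.inv(K)@np.array([uv[0],uv[1],1.]); return -R.T@t,d/np.linalg.norm(d)
E
python3 - <<'E'
from h import *
for n in("scene","top"):
    im=eyes.snapshot(n); cv2.imwrite(f"pics/{n}0.png",im[:,:,::-1])
    K,r,t=cam(n); print(n,K[0,0],K[:2,2],ray(n,(320,240)))
    for th in("box","window","window_bar","test","lever","small1","mug","soap","tub","test_top","lever_tip"):
        o=nets.outline_of(n,th)
        print(th,[(round(d["p"],2),np.round(d["position"]).tolist(),int(d["pixels"].sum())) for d in o[:3]])
E
```

```text
scene 522.0669772720141 [328.67435726 239.24533961] (array([1.32893079, 0.46880533, 0.74414567]), array([-0.69776478, -0.38194114, -0.60600765]))
box [(0.78, [252.0, 353.0], 19164)]
window []
window_bar [(0.61, [223.0, 310.0], 3878)]
test []
lever []
small1 []
mug [(0.78, [226.0, 256.0], 1870), (0.73, [274.0, 455.0], 2506), (0.67, [289.0, 232.0], 4243)]
soap [(0.79, [274.0, 455.0], 2551)]
tub [(0.89, [286.0, 230.0], 4117)]
test_top [(0.23, [284.0, 232.0], 4178)]
lever_tip []
top 619.345314413484 [332.10268464 241.71470892] (array([0.49391356, 0.05998738, 1.24191829]), array([ 0.09148983,  0.02936032, -0.99537309]))
box [(0.8, [257.0, 306.0], 25709)]
window [(0.67, [245.0, 346.0], 8862)]
window_bar [(0.58, [239.0, 345.0], 8900), (0.41, [254.0, 303.0], 25823)]
test []
lever []
small1 []
mug [(0.7, [275.0, 442.0], 1872)]
soap [(0.91, [274.0, 194.0], 1297), (0.32, [178.0, 405.0], 4405)]
tub [(0.63, [178.0, 408.0], 4349)]
test_top [(0.59, [249.0, 348.0], 8890)]
lever_tip [(0.73, [180.0, 406.0], 4302)]
```

```bash
python3 -c "
import cv2,numpy as np
a=cv2.imread('pics/scene0.png');b=cv2.imread('pics/top0.png');print(a.shape,b.shape)"
```

```text
(480, 640, 3) (480, 640, 3)
```

View pics/scene0.png

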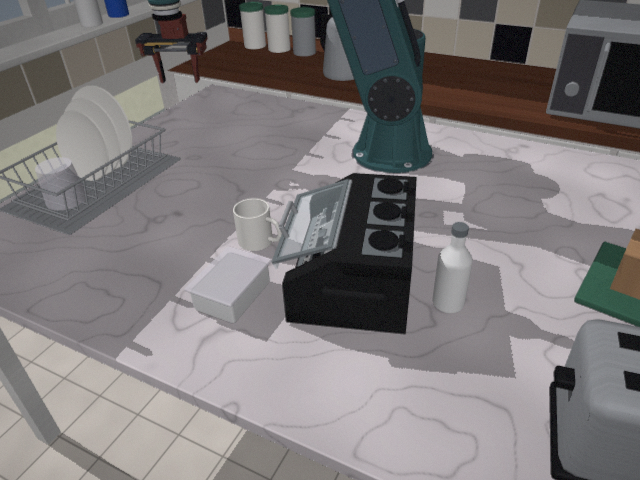

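View pics/top0.png

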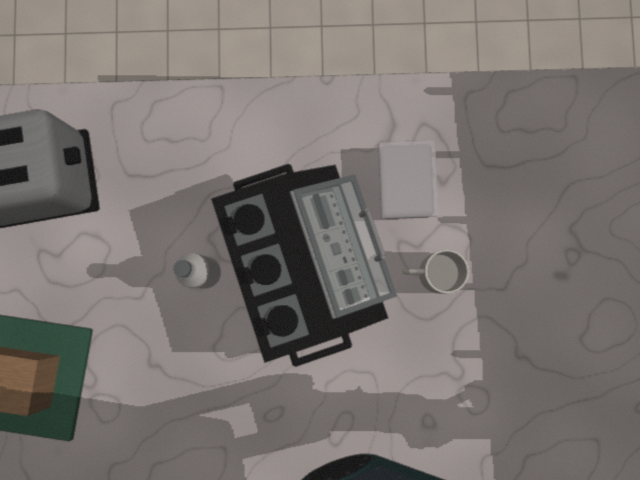

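The pictures show the box with its front towards world -y (right in the top view). The wide lever is at the far end, the window is slightly ajar, and its bar is at about (370,237) in the top view. The mug is in front at (444,272) and the tub at (407,180).

```bash
cat > fit.py <<'E'
from h import *
from scipy.optimize import minimize
prof=np.array([(-.115,0),(-.115,.106),(-.024,.170),(.115,.170),(.115,0)])
def T(p,P):
    P=np.array(P,float).reshape(-1,3); c,s=np.cos(p[2]),np.sin(p[2])
    return P@np.array([[c,-s,0],[s,c,0],[0,0,1]]).T+[p[0],p[1],0]
V=[(x,y,z) for x,z in prof for y in(-.15,.15)]
H=np.array([-.0218,0,.1715]);u=np.array([.819,0,.574]);n=np.array([-.574,0,.819])
def win(a,d,h,y=0):  # d along sheet from hinge, h out
    c,s=np.cos(a),np.sin(a); return H+(-d*c*u+d*s*n)+(h*c*n+h*s*u)+[0,y,0]
E
python3 - <<'E'
from fit import *
M={}
for c in("scene","top"):
    eyes.snapshot(c); m=nets.outline_of(c,"box")[0]["pixels"].astype(np.uint8)
    M[c]=cv2.morphologyEx(m,cv2.MORPH_OPEN,np.ones((15,15))); 
def cost(p):
    s=0
    for c in M:
        h=cv2.convexHull(proj(c,T(p,V)).astype(np.float32)); r=np.zeros((480,640),np.uint8)
        cv2.fillPoly(r,[np.round(h*16).astype(int)],1,shift=4)
        s+=1-(r&M[c]).sum()/(r|M[c]).sum()
    return s
best=None
for yaw in(1.1,1.3,1.5,1.7,1.9):
    r=minimize(cost,[.47,.10,yaw],method="Nelder-Mead",options=dict(initial_simplex=np.array([.47,.1,yaw])+np.array([[0,0,0],[.03,0,0],[0,.03,0],[0,0,.15]]),xatol=1e-4,fatol=1e-5))
    if best is None or r.fun<best.fun:best=r
p=best.x;print(p,best.fun)
# corner-based check, top view z=.17
c0=np.array([(212,198),(264,362)],float)
for q,b in zip(c0,[(.115,-.15,.17),(.115,.15,.17)]): print(proj("top",T(p,b)),q)
for a in(0,.1,.2,.3,.4): print(a,proj("top",T(p,win(a,.113,.03))).round(),T(p,win(a,.113,.03)).round(3))
np.save("p.npy",p)
out=[]
for c,(y0,y1,x0,x1) in(("scene",(150,350,180,480)),("top",(130,380,180,480))):
    im=cv2.imread(f"pics/{c}0.png"); S=3 if c=="top" else 3
    im=cv2.resize(im[y0:y1,x0:x1],None,fx=2.6,fy=2.6,interpolation=cv2.INTER_CUBIC)
    P=lambda X:np.round((proj(c,T(p,X))-[x0,y0]+.5)*2.6).astype(int)
    for i in(0,1): cv2.polylines(im,[P(V[i::2])],True,(0,255,255),1)
    for a,col in((0,(0,0,255)),(.2,(0,255,0))):
        cv2.polylines(im,[P([win(a,0,0,-.117),win(a,.127,0,-.117),win(a,.127,0,.117),win(a,0,0,.117)])],True,col,1)
        cv2.polylines(im,[P([win(a,.113,.03,-.042),win(a,.113,.03,.042)])],False,col,1)
    cv2.imwrite(f"pics/{c}1.png",im[:600]);
E
```

```text
[0.56133341 0.12508834 1.88201321] 0.19536984484753017
[[211.30600227 199.21851801]] [212. 198.]
[[265.98763679 363.13780528]] [264. 362.]
0 [[371. 236.]] [[ 0.602 -0.     0.131]]
0.1 [[374. 234.]] [[ 0.603 -0.003  0.142]]
0.2 [[375. 233.]] [[ 0.603 -0.006  0.154]]
0.3 [[376. 232.]] [[ 0.604 -0.007  0.165]]
0.4 [[377. 232.]] [[ 0.604 -0.007  0.177]]
```

View pics/top1.png

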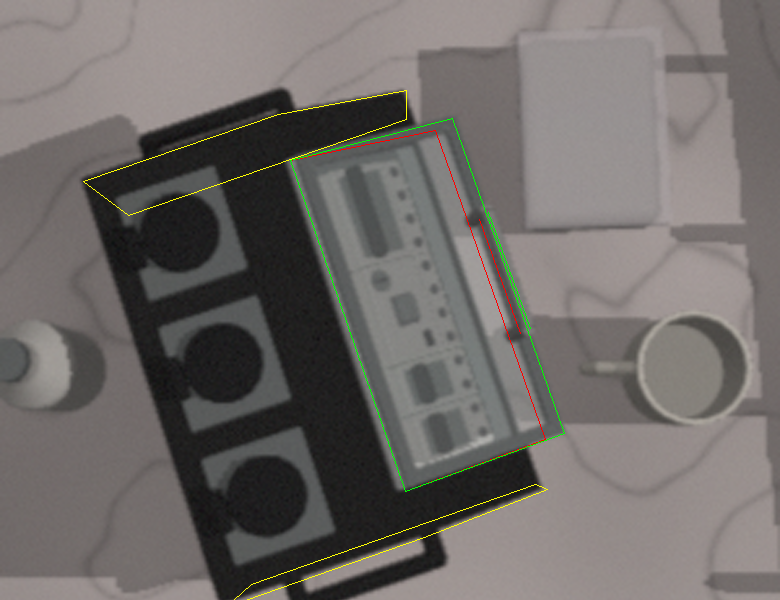

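View pics/scene1.png

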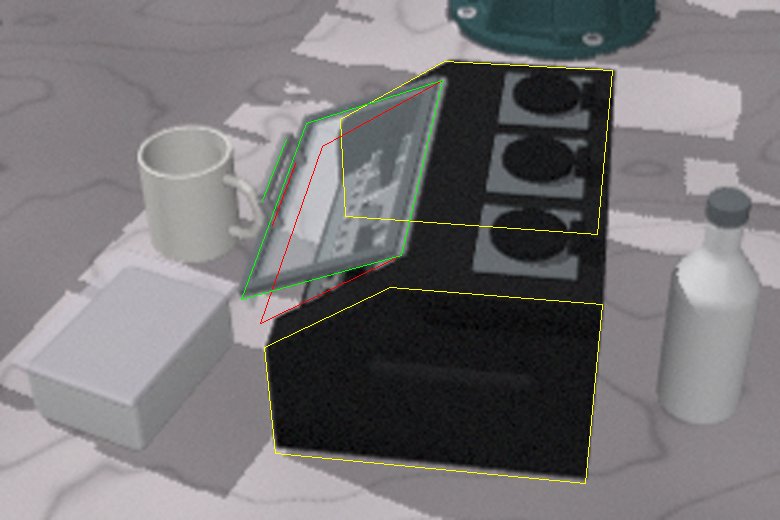

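The model overlay fits both views. The window is ajar by about 0.2 rad (green overlay, free edge at about (242,297) in the scene crop). Next I'll plan the moves.

```bash
cat > plan.py <<'E'
from fit import *
from scipy.spatial.transform import Rotation as Ro
p=np.load("p.npy"); B=Ro.from_euler("z",p[2])
def pt(u_,n_,y_): return T(p,np.array([-.115,0,.06])+u_*u+n_*n+[0,y_,0])[0]
def bar(a): return T(p,win(a,.113,.03))[0]
def ori(tilt,mode,sg):
    """tool z = -n tilted by `tilt` deg to come more from the front; mode y: tool y along box y; u: along slope"""
    t=np.radians(35+tilt); z=np.array([np.sin(t),0,-np.cos(t)]); s=np.array([np.cos(t),0,np.sin(t)])
    y=sg*(np.array([0,1.,0]) if mode=="y" else s); return B*Ro.from_matrix(np.c_[np.cross(y,z),y,z])
def cur():
    s=read_state(); return np.array(s["eef_pos"]),Ro.from_quat(s["orientation"]),s
def to(P,R,P0=None,R0=None):
    """shift in mm (in start tool frame) and turn in deg to get to (P,R)"""
    if P0 is None: P0,R0,_=cur()
    return (R0.inv().apply(np.array(P)-P0)*1e3).round(1),np.degrees((R0.inv()*R).as_rotvec()).round(1)
E
python3 - <<'E'
from plan import *
P,R,s=cur(); print(s["t"],P,s["qpos"],R.as_matrix().round(2).tolist())
for m in"yu":
  for sg in(1,-1):
    Rt=ori(0,m,sg); print(m,sg,to(bar(.2),Rt),Rt.as_matrix().round(2).tolist())
Rt=ori(0,"u",1)
print("bar",bar(.2),bar(0),bar(1.5),"btn",pt(.072,.022,0),"lev",pt(.0575,.0276,-.072),"u",B.apply(u),"n",B.apply(n))
E
```

```text
1.4 [ 0.24180047 -0.54908098  0.2226262 ] [-1.27108954e+00  3.58799441e-01  1.51039189e+00  3.02889034e-05
  1.27252694e+00 -1.15118376e-01] [[0.92, 0.4, -0.0], [0.4, -0.92, 0.0], [0.0, -0.0, -1.0]]
y 1 (array([ 549.9, -351.6,   68.9]), array([ 29.2, -26.3,  92.6])) [[0.25, -0.95, -0.18], [-0.78, -0.31, 0.55], [-0.57, 0.0, -0.82]]
y -1 (array([ 549.9, -351.6,   68.9]), array([ 25.6,  28.4, -81.2])) [[-0.25, 0.95, -0.18], [0.78, 0.31, 0.55], [0.57, 0.0, -0.82]]
u 1 (array([ 549.9, -351.6,   68.9]), array([  -2.7,   52.4, -166.3])) [[-0.95, -0.25, -0.18], [-0.31, 0.78, 0.55], [-0.0, 0.57, -0.82]]
u -1 (array([ 549.9, -351.6,   68.9]), array([35. ,  1.8,  5.8])) [[0.95, 0.25, -0.18], [0.31, -0.78, 0.55], [0.0, -0.57, -0.82]]
bar [ 0.60340269 -0.00569572  0.15381849] [ 6.01621500e-01 -1.58396218e-04  1.31208000e-01] [0.5826938  0.05868361 0.27814189] btn [0.58235829 0.05972666 0.119346  ] lev [0.65552032 0.06740929 0.1156094 ] u [-0.25079196  0.77965659  0.574     ] n [ 0.17576872 -0.54642598  0.819     ]
```

Emit:
send_rows([
  [0.3,[0.034,-0.0186,-0.0008],[0,0,0]],
  [0.3,[0.034,-0.0186,-0.0008],[0,0,0]],
  [0.3,[0.034,-0.0186,-0.0008],[0,0,0]],
  [0.3,[0.034,-0.0186,-0.0008],[0,0,0]],
  [0.3,[0.034,-0.0186,-0.0008],[0,0,0]],
  [0.3,[0.034,-0.0186,-0.0008],[0,0,0]],
  [0.3,[0.034,-0.0186,-0.0008],[0,0,0]],
  [0.3,[0.034,-0.0186,-0.0008],[0,0,0]],
])

```text
t: 2.2
eef_pos: [0.4316, -0.302, 0.2293]
orientation: [0.979, 0.206, 0.0, 0.0]
contact_force: [0.3, -1.2, -0.8]
gripper_width: 0.651
grasp_force: 0.0
```

Emit:
send_rows([
  [0.3,[0.034,-0.0186,-0.0008],[0,0,0]],
  [0.3,[0.034,-0.0186,-0.0008],[0,0,0]],
  [0.3,[0.034,-0.0186,-0.0008],[0,0,0]],
  [0.3,[0.034,-0.0186,-0.0008],[0,0,0]],
  [0.3,[0.034,-0.0186,-0.0008],[0,0,0]],
  [0.3,[0.034,-0.0186,-0.0008],[0,0,0]],
  [0.3,[0.034,-0.0186,-0.0008],[0,0,0]],
  [0.3,[0.034,-0.0186,-0.0008],[0,0,0]],
])

```text
t: 3.0
eef_pos: [0.6206, -0.056, 0.2356]
orientation: [0.979, 0.206, 0.0, 0.0]
contact_force: [1.5, -0.0, -0.6]
gripper_width: 0.657
grasp_force: 0.0
```

Emit:
send_rows([
  [0.3,[0,0,0],[5,0.2,0.8]],
  [0.3,[0,0,0],[5,0.2,0.8]],
  [0.3,[0,0,0],[5,0.2,0.8]],
  [0.3,[0,0,0],[5,0.2,0.8]],
  [0.3,[0,0,0],[5,0.2,0.8]],
  [0.3,[0,0,0],[5,0.2,0.8]],
  [0.3,[0,0,0],[5,0.2,0.8]],
  [0.3,[0,0,0],[0,0,0]],
])

```text
t: 3.8
eef_pos: [0.6195, -0.0594, 0.2331]
orientation: [0.942, 0.147, -0.051, -0.298]
contact_force: [0.4, 0.3, 0.6]
gripper_width: 0.649
grasp_force: 0.0
```

```bash
python3 - <<'E'
from plan import *
R=ori(0,"u",-1); P,R0,s=cur(); print(s["t"],P,s["qpos"],s["gripper_width"],s["contact_force"]); print(to(bar(.2)+.06*B.apply(n),R)); print(to(bar(.2)-.009*B.apply(n),R))
for c in("top","scene"):
    im=eyes.snapshot(c); cv2.imwrite(f"pics/{c}2.png",cv2.resize(im[100:340,180:500,::-1],None,fx=2.4,fy=2.4))
E
```

```text
3.8 [ 0.61950302 -0.05943746  0.23312792] [-0.46335287  0.60700002  1.23334295  0.42513338  1.74810426  0.77695914] 0.6494350118404398 [0.44066998 0.28574922 0.60300388]
(array([ 1.4, -0.3, 37.1]), array([-0.2,  0.5, -0.2]))
(array([ 2.000e+00, -1.000e-01,  1.061e+02]), array([-0.2,  0.5, -0.2]))
```

View pics/scene2.png

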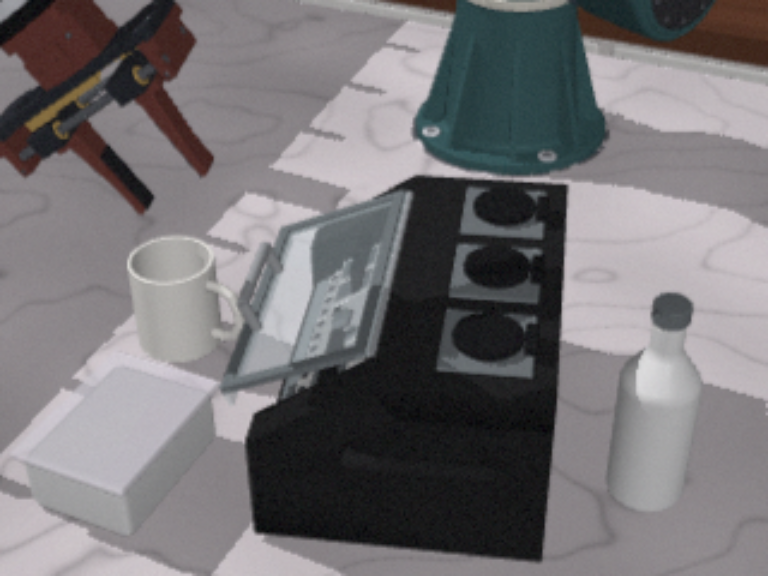

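The gripper is in line with the bar and its fingers straddle the slope direction. The bar is at about (257,275) in the crop. Advancing and gripping.

Emit:
send_rows([
  [0.3,[0,0,0.014],[0,0,0]],
  [0.3,[0,0,0.014],[0,0,0]],
  [0.3,[0,0,0.014],[0,0,0]],
  [0.3,[0,0,0.014],[0,0,0]],
  [0.3,[0,0,0.014],[0,0,0]],
  [0.3,[0,0,0.014],[0,0,0]],
  [0.3,[0,0,0.014],[0,0,0]],
  [0.3,[0,0,0.008],[0,0,0]],
])

```text
t: 4.7
eef_pos: [0.5995, 0.0012, 0.1473]
orientation: [0.942, 0.149, -0.051, -0.297]
contact_force: [-0.6, 0.6, 0.1]
gripper_width: 0.652
grasp_force: 0.0
```

Emit:
send_rows([
  [-1,[0,0,0],[0,0,0]],
  [-1,[0,0,0],[0,0,0]],
  [-1,[0,0,0],[0,0,0]],
  [-1,[0,0,0],[0,0,0]],
  [-1,[0,0,0],[0,0,0]],
  [-1,[0,0,0],[0,0,0]],
  [-1,[0,0,0],[0,0,0]],
  [-1,[0,0,0],[0,0,0]],
])

```text
t: 5.5
eef_pos: [0.6005, 0.0, 0.1488]
orientation: [0.942, 0.149, -0.05, -0.297]
contact_force: [-0.4, -0.5, 0.0]
gripper_width: 0.105
grasp_force: 30.0
```

```bash
python3 - <<'E'
from plan import *
P,R,s=cur(); print(P,s["gripper_width"]*88,s["grasp_force"],s["contact_force"])
# fit angle of bar if gripped
for a in(.1,.15,.2,.25,.3): print(a,(R.inv().apply(bar(a)-P)*1e3).round(1))
R=ori(0,"u",-1)
aa=np.linspace(.2,1.5,17); b=np.array([bar(a) for a in aa]); d=R.inv().apply(np.diff(b,axis=0))*1e3; print(d.round(1).tolist())
E
```

```text
[6.00473081e-01 1.23415437e-05 1.48771341e-01] 9.277293216145843 29.999355375766754 [-0.3651332  -0.47515156  0.04523408]
0.1 [1.1 6.9 3. ]
0.15 [ 1.   4.7 -2.5]
0.2 [ 1.   2.3 -7.8]
0.25 [  0.9  -0.4 -12.9]
0.3 [  0.9  -3.4 -18. ]
[[0.0, -4.6, -8.3], [-0.0, -5.2, -7.9], [0.0, -5.8, -7.5], [-0.0, -6.4, -7.0], [-0.0, -7.0, -6.4], [0.0, -7.5, -5.9], [-0.0, -7.9, -5.2], [0.0, -8.3, -4.6], [0.0, -8.7, -3.9], [-0.0, -9.0, -3.2], [0.0, -9.2, -2.4], [-0.0, -9.3, -1.7], [0.0, -9.5, -0.9], [-0.0, -9.5, -0.1], [0.0, -9.5, 0.6], [-0.0, -9.4, 1.4]]
```

Emit:
send_rows([
  [-1,[0,-0.0046,-0.0083],[0,0,0]],
  [-1,[0,-0.0052,-0.0079],[0,0,0]],
  [-1,[0,-0.0058,-0.0075],[0,0,0]],
  [-1,[0,-0.0064,-0.007],[0,0,0]],
  [-1,[0,-0.007,-0.0064],[0,0,0]],
  [-1,[0,-0.0075,-0.0059],[0,0,0]],
  [-1,[0,-0.0079,-0.0052],[0,0,0]],
  [-1,[0,-0.0083,-0.0046],[0,0,0]],
])

```text
t: 6.3
eef_pos: [0.5972, 0.0109, 0.2232]
orientation: [0.943, 0.149, -0.05, -0.295]
contact_force: [0.4, -8.3, 0.3]
gripper_width: 0.105
grasp_force: 30.0
```

```bash
python3 - <<'E'
from plan import *
P,R,s=cur(); print(P,s["gripper_width"]*88,s["grasp_force"],R.inv().apply(s["contact_force"]))
for a in(.7,.8,.85,.9): print(a,(R.inv().apply(bar(a)-P)*1e3).round(1))
im=eyes.snapshot("scene"); cv2.imwrite("pics/scene3.png",cv2.resize(im[100:340,180:500,::-1],None,fx=2.4,fy=2.4))
E
```

```text
[0.59716995 0.01086892 0.22320368] 9.275090133432245 30.016761124134064 [-2.13901265  6.39979687 -4.78356906]
0.7 [ 0.9 16.6  2.8]
0.8 [ 0.8  6.7 -3.4]
0.85 [ 0.8  1.6 -6.2]
0.9 [ 0.8 -3.7 -8.7]
```

View pics/scene3.png

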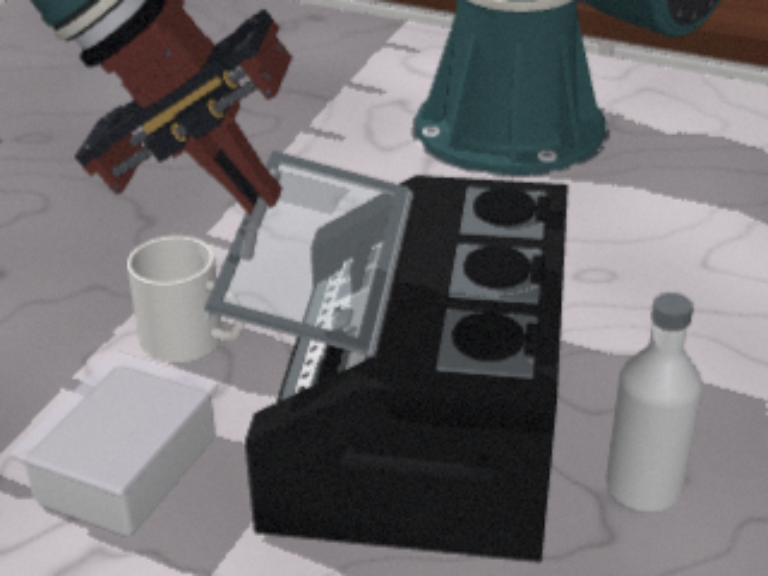

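The window follows the grip and is now at about 0.85 rad, bar at about (255,220). Continuing the arc.

Emit:
send_rows([
  [-1,[0,-0.0087,-0.0039],[0,0,0]],
  [-1,[0,-0.009,-0.0032],[0,0,0]],
  [-1,[0,-0.0092,-0.0024],[0,0,0]],
  [-1,[0,-0.0093,-0.0017],[0,0,0]],
  [-1,[0,-0.0095,-0.0009],[0,0,0]],
  [-1,[0,-0.0095,-0.0001],[0,0,0]],
  [-1,[0,-0.0095,0.0006],[0,0,0]],
  [-1,[0,-0.0094,0.0014],[0,0,0]],
])

```text
t: 7.15
eef_pos: [0.5811, 0.0646, 0.2748]
orientation: [0.942, 0.149, -0.048, -0.296]
contact_force: [3.1, -3.3, -0.7]
gripper_width: 0.108
grasp_force: 30.0
```

```bash
python3 - <<'E'
from plan import *
P,R,s=cur(); print(P,s["gripper_width"]*88,s["grasp_force"],R.inv().apply(s["contact_force"]))
for a in(1.4,1.5,1.55,1.6): print(a,(R.inv().apply(bar(a)-P)*1e3).round(1))
E
```

```text
[0.58107683 0.06457408 0.27477824] 9.465372240630877 30.00233620405197 [ 1.95153435  3.71751967 -1.76798265]
1.4 [-0.3 14.7 -7.8]
1.5 [-0.3  3.1 -6.2]
1.55 [-0.3 -2.6 -5. ]
1.6 [-0.3 -8.3 -3.5]
```

Emit:
send_rows([
  [-0.5,[0,0,0],[0,0,0]],
  [-0.5,[0,0,0],[0,0,0]],
  [-0.5,[0,0,0],[0,0,0]],
  [-0.5,[0,0,-0.01],[0,0,0]],
  [-0.5,[0,0,-0.02],[0,0,0]],
  [-0.5,[0,0,-0.02],[0,0,0]],
  [-0.5,[0,0,-0.02],[0,0,0]],
  [-0.5,[0,0,-0.02],[0,0,0]],
])

```text
t: 7.95
eef_pos: [0.5966, 0.0149, 0.3477]
orientation: [0.942, 0.149, -0.05, -0.297]
contact_force: [0.4, 0.0, 0.1]
gripper_width: 0.249
grasp_force: 0.0
```

Emit:
send_rows([
  [-1,[0,0.03,0],[0,0,0]],
  [-1,[0,0.04,0],[0,0,0]],
  [-1,[0,0,0],[0,0,-8]],
  [-1,[0,0,0],[0,0,-8]],
  [-1,[0,0,0],[0,0,-8]],
  [-1,[0,0,0],[0,0,-8]],
  [-1,[0,0,0],[0,0,-8]],
  [-1,[0,0,0],[0,0,-8]],
])

```text
t: 8.75
eef_pos: [0.6141, -0.0393, 0.3068]
orientation: [0.798, 0.521, 0.076, -0.291]
contact_force: [-0.2, -0.2, -0.4]
gripper_width: 0.004
grasp_force: 0.0
```

Emit:
send_rows([
  [-1,[0,0,0],[0,0,-8]],
  [-1,[0,0,0],[0,0,-8]],
  [-1,[0,0,0],[0,0,-8]],
  [-1,[0,0,0],[0,0,-8]],
  [-1,[0,0,0],[0,0,-8]],
  [-1,[0,0,0],[0,0,-2]],
  [-1,[0,0,0],[0,0,0]],
  [-1,[0,0,0],[0,0,0]],
])

```text
t: 9.55
eef_pos: [0.6141, -0.0391, 0.3067]
orientation: [0.561, 0.771, 0.174, -0.245]
contact_force: [-0.4, -0.1, -0.2]
gripper_width: 0.011
grasp_force: 0.0
```

```bash
python3 - <<'E'
from plan import *
P,R,s=cur(); print(P,s["qpos"],s["gripper_width"]*88,R.inv().apply(s["contact_force"]))
print(to(pt(.072,.06,0),ori(8,"y",-1)))
for c in("top","scene"):
    im=eyes.snapshot(c); cv2.imwrite(f"pics/{c}4.png",cv2.resize(im[100:340,180:500,::-1],None,fx=2.4,fy=2.4))
E
```

```text
[ 0.61408071 -0.03909977  0.30669738] [-0.44104448  0.53363088  1.18222251  0.44520537  1.84956877 -0.72254581] 0.9456204138708004 [-0.09322209 -0.44800432  0.12491473]
(array([-22.6,   1.4, 175. ]), array([-0.4,  8. , -0.1]))
```

View pics/scene4.png

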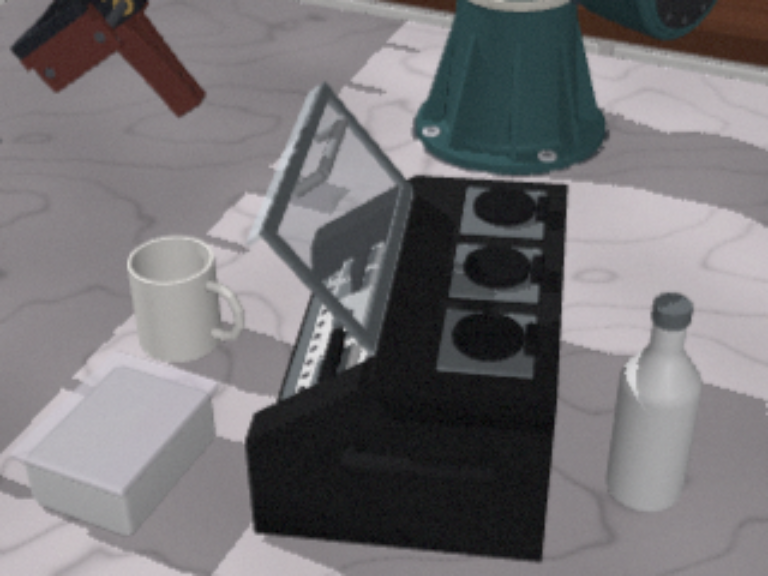

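The window stands open (free edge (322,85)–(262,237)) and nothing else has moved. Now I'll check the panel overlay from the top.

```bash
python3 - <<'E'
from plan import *
im=cv2.imread("pics/top4.png"); im=im
P=lambda X:np.round((proj("top",X)-[180,100]+.5)*2.4).astype(int)
for a in(1.4,1.55): print(a,((proj("scene",T(p,[win(a,.127,0,-.117),win(a,.127,0,.117)]))-[180,100])*2.4).round())
big=cv2.resize(im[60:510,230:530],None,fx=2,fy=2,interpolation=cv2.INTER_CUBIC)[:600] if 0 else im
def quad(u0,u1,nn,y0,y1,col): cv2.polylines(big,[P([pt(u0,nn,y0),pt(u1,nn,y0),pt(u1,nn,y1),pt(u0,nn,y1)])],True,col,1)
quad(.063,.081,.022,-.007,.007,(0,255,0)); quad(.0805,.0925,.0276,-.105,-.039,(0,0,255)); quad(0,.14,0,-.117,.117,(255,255,0))
cv2.imwrite("pics/top5.png",cv2.resize(big[60:460,150:550],(800,800))[100:700])
E
```

```text
1.4 [[241. 244.]
 [302.  95.]]
1.55 [[260. 231.]
 [319.  82.]]
```

View pics/top5.png

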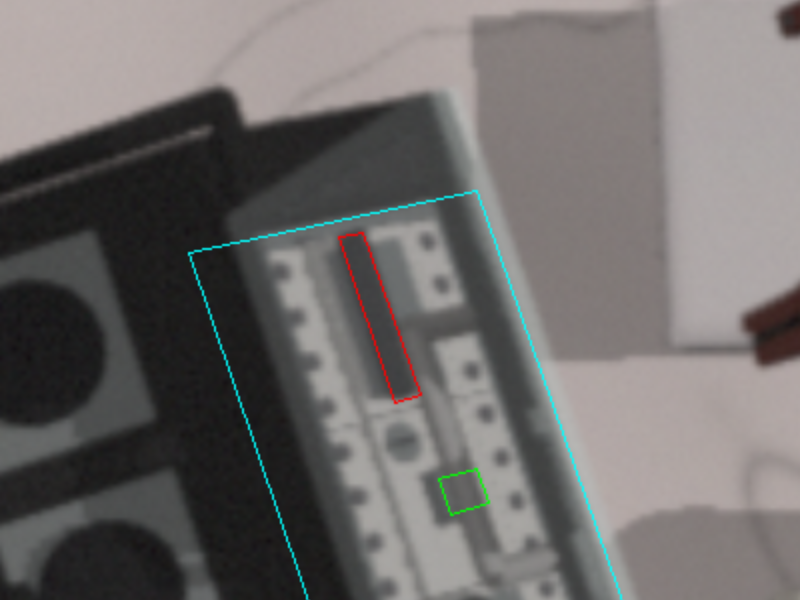

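Emit:
send_rows([
  [-1,[-0.021,0.002,0.005],[0,0,0]],
  [-1,[0,0,0.03],[0,0,0]],
  [-1,[0,0,0.035],[0,0,0]],
  [-1,[0,0,0.035],[0,0,0]],
  [-1,[0,0,0.035],[0,0,0]],
  [-1,[0,0,0.035],[0,0,0]],
  [-1,[0,0,0],[0,8,0]],
  [-1,[0,0,0],[0,0,0]],
])

```text
t: 10.45
eef_pos: [0.5881, 0.0393, 0.1468]
orientation: [0.548, 0.751, 0.212, -0.302]
contact_force: [0.7, -0.5, 1.3]
gripper_width: 0.005
grasp_force: 0.0
```

```bash
python3 - <<'E'
from plan import *
P,R,s=cur(); print(P,R.inv().apply(s["contact_force"]))
print(to(pt(.073,.022,0.0005),ori(8,"y",-1)), "n dir in tool",R.inv().apply(-B.apply(n)))
E
```

```text
[0.5880767  0.03928662 0.14683836] [ 0.40430956  0.50602149 -1.4679327 ]
(array([-2.4,  0.7, 34.7]), array([-0.6, -0.3, -0.4])) n dir in tool [-0.14372998  0.01125537  0.98967268]
```

Emit:
send_rows([
  [-1,[-0.001,0.0005,0.012],[0,0,0]],
  [-1,[-0.001,0,0.012],[0,0,0]],
  [-1,[0,0,0.006],[0,0,0]],
  [-1,[0,0,0.002],[0,0,0]],
  [-1,[0,0,0.002],[0,0,0]],
  [-1,[0,0,0.001],[0,0,0]],
  [-1,[0,0,0],[0,0,0]],
  [-1,[0,0,0],[0,0,0]],
])

```text
t: 11.25
eef_pos: [0.5828, 0.0619, 0.1244]
orientation: [0.547, 0.753, 0.213, -0.298]
contact_force: [-0.5, 0.1, -1.2]
gripper_width: 0.009
grasp_force: 0.0
```

Emit:
send_rows([
  [-1,[-0.0001,0,0.001],[0,0,0]],
  [-1,[0,0,0],[0,0,0]],
  [-1,[-0.0001,0,0.001],[0,0,0]],
  [-1,[0,0,0],[0,0,0]],
  [-1,[0,0,0],[0,0,0]],
  [-1,[0,0,0],[0,0,0]],
  [-1,[0,0,0],[0,0,0]],
  [-1,[0,0,0],[0,0,0]],
])

```text
t: 12.05
eef_pos: [0.5822, 0.0632, 0.1226]
orientation: [0.547, 0.752, 0.213, -0.298]
contact_force: [0.9, 0.5, 0.4]
gripper_width: 0.003
grasp_force: 0.0
```

```bash
python3 - <<'E'
from plan import *
P,R,s=cur(); print(P,R.inv().apply(s["contact_force"]),to(pt(.073,.022,0.0005),ori(8,"y",-1))[0])
E
```

```text
[0.58218308 0.06320571 0.12263124] [ 0.47669461  0.97725175 -0.15303409] [-3.7 -1.4  0.3]
```

Emit:
send_rows([
  [-1,[-0.003,-0.001,0],[0,0,0]],
  [-1,[0,0,0.001],[0,0,0]],
  [-1,[0,0,0.001],[0,0,0]],
  [-1,[0,0,0.001],[0,0,0]],
  [-1,[0,0,0.0005],[0,0,0]],
  [-1,[0,0,0],[0,0,0]],
  [-1,[0,0,0],[0,0,0]],
  [-1,[0,0,0],[0,0,0]],
])

```text
t: 12.85
eef_pos: [0.5815, 0.062, 0.1183]
orientation: [0.547, 0.753, 0.213, -0.298]
contact_force: [-0.3, -7.1, 4.2]
gripper_width: 0.004
grasp_force: 3.4
```

```bash
python3 - <<'E'
from plan import *
P,R,s=cur(); print(P,R.inv().apply(s["contact_force"]),to(pt(.073,.022,0.0005),ori(8,"y",-1))[0])
E
```

```text
[0.58149635 0.06195978 0.11832012] [-2.00878454 -2.54621637 -7.53408522] [-0.1 -0.4 -2.2]
```

Emit:
send_rows([
  [-1,[0,0,0.001],[0,0,0]],
  [-1,[0,0,0.001],[0,0,0]],
  [-1,[0,0,0.001],[0,0,0]],
  [-1,[0,0,0],[0,0,0]],
  [-1,[0,0,0],[0,0,0]],
  [-1,[0,0,0],[0,0,0]],
  [-1,[0,0,0],[0,0,0]],
  [-1,[0,0,0],[0,0,0]],
])

```text
t: 13.65
eef_pos: [0.5811, 0.0643, 0.1157]
orientation: [0.547, 0.753, 0.213, -0.298]
contact_force: [1.0, -4.5, 3.0]
gripper_width: -0.001
grasp_force: 2.9
```

```bash
python3 - <<'E'
from plan import *
P,R,s=cur(); print(P,R.inv().apply(s["contact_force"]),to(pt(.073,.022,0.0005),ori(8,"y",-1))[0])
im=eyes.snapshot("top"); q=(proj("top",pt(.072,.02,-.03))).round().astype(int)[0]
cv2.imwrite("pics/top6.png",cv2.resize(im[q[1]-75:q[1]+75,q[0]-75:q[0]+75,::-1],(600,600),interpolation=cv2.INTER_CUBIC))
E
```

```text
[0.58107449 0.06433221 0.1157156 ] [-1.29662796 -0.4247942  -5.35893795] [-0.  -0.7 -5.8]
```

View pics/top6.png

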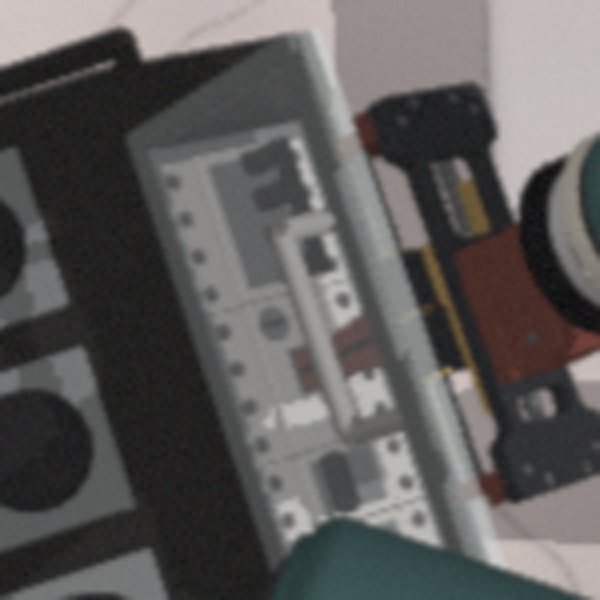

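The lever has dropped: its toggles now lean down-slope at about (290,205). Retracting and moving in below the lever.

Emit:
send_rows([
  [-1,[0,0,-0.02],[0,0,0]],
  [-1,[0,0,-0.03],[0,0,0]],
  [-1,[-0.02,0.035,0],[0,0,0]],
  [-1,[-0.02,0.037,0],[0,0,0]],
  [-1,[0,0,0],[0,0,0]],
  [-1,[0,0,0],[0,0,0]],
  [-1,[0,0,0],[0,0,0]],
  [-1,[0,0,0],[0,0,0]],
])

```text
t: 14.5
eef_pos: [0.6676, 0.0275, 0.1252]
orientation: [0.547, 0.752, 0.213, -0.299]
contact_force: [-0.4, 0.2, -0.5]
gripper_width: 0.007
grasp_force: 0.0
```

```bash
python3 - <<'E'
from plan import *
P,R,s=cur(); print(P,s["qpos"],R.inv().apply(s["contact_force"]),to(pt(.032,.019,-.072),ori(8,"y",-1)),(R.inv().apply(B.apply(u))).round(3))
E
```

```text
[0.66763875 0.02753924 0.1252353 ] [-0.37268805  0.79693255  1.22411211  0.55340081  1.64679788 -0.79542576] [-0.13066452 -0.31100067  0.62851773] (array([-2.6,  1. , 40.4]), array([-0.5, -0.1, -0.1])) [0.99 0.   0.14]
```

Emit:
send_rows([
  [-1,[-0.003,0.001,0.015],[0,0,0]],
  [-1,[0,0,0.015],[0,0,0]],
  [-1,[0,0,0.0055],[0,0,0]],
  [-1,[0,0,0.005],[0,0,0]],
  [-1,[0,0,0],[0,0,0]],
  [-1,[0,0,0],[0,0,0]],
  [-1,[0,0,0],[0,0,0]],
  [-1,[0,0,0],[0,0,0]],
])

```text
t: 15.3
eef_pos: [0.6619, 0.0513, 0.0933]
orientation: [0.547, 0.753, 0.213, -0.298]
contact_force: [0.4, -1.0, 0.4]
gripper_width: 0.008
grasp_force: 0.0
```

```bash
python3 - <<'E'
from plan import *
P,R,s=cur(); print(P,R.inv().apply(s["contact_force"]),to(pt(.032,.019,-.072),ori(8,"y",-1)),to(pt(.075,.019,-.072),ori(8,"y",-1))[0])
E
```

```text
[0.66193772 0.05126279 0.09328194] [-0.50114246  0.06599192 -1.07186736] (array([ 1.5, -1.2,  0.5]), array([-0.4,  0. , -0. ])) [44.  -1.1  6.4]
```

No contact yet. Pushing up the slope.

Emit:
send_rows([
  [-1,[0.005,-0.001,0.001],[0,0,0]],
  [-1,[0.005,0,0.0007],[0,0,0]],
  [-1,[0.005,0,0.0007],[0,0,0]],
  [-1,[0.005,0,0.0007],[0,0,0]],
  [-1,[0.005,0,0.0007],[0,0,0]],
  [-1,[0.005,0,0.0007],[0,0,0]],
  [-1,[0,0,0],[0,0,0]],
  [-1,[0,0,0],[0,0,0]],
])

```text
t: 16.1
eef_pos: [0.6547, 0.0725, 0.1099]
orientation: [0.548, 0.753, 0.212, -0.295]
contact_force: [3.3, -9.5, -1.3]
gripper_width: 0.007
grasp_force: 3.9
```

```bash
python3 - <<'E'
from plan import *
P,R,s=cur(); print(P,R.inv().apply(s["contact_force"]),to(pt(.075,.019,-.072),ori(8,"y",-1))[0])
E
```

```text
[0.65474345 0.07254689 0.10993638] [-8.26175668  0.16877299 -5.81035868] [16.3 -0.8  3.2]
```

Emit:
send_rows([
  [-1,[0.004,0,0.0005],[0,0,0]],
  [-1,[0.004,0,0.0005],[0,0,0]],
  [-1,[0.003,0,0.0005],[0,0,0]],
  [-1,[0.002,0,0.0003],[0,0,0]],
  [-1,[0.002,0,0.0003],[0,0,0]],
  [-1,[0,0,0],[0,0,0]],
  [-1,[0,0,0],[0,0,0]],
  [-1,[0,0,0],[0,0,0]],
])

```text
t: 16.9
eef_pos: [0.651, 0.0837, 0.1174]
orientation: [0.548, 0.753, 0.212, -0.295]
contact_force: [3.5, -9.3, -5.6]
gripper_width: 0.004
grasp_force: 4.8
```

```bash
python3 - <<'E'
from plan import *
P,R,s=cur(); print(P,R.inv().apply(s["contact_force"]),to(pt(.075,.019,-.072),ori(8,"y",-1))[0])
E
```

```text
[0.65101512 0.08368824 0.11740941] [-11.13195171   0.43829632  -2.5833462 ] [ 2.6 -0.7  0.7]
```

Emit:
send_rows([
  [-1,[0.002,0,0.0003],[0,0,0]],
  [-1,[0.002,0,0.0003],[0,0,0]],
  [-1,[0.001,0,0.0002],[0,0,0]],
  [-1,[0.001,0,0.0002],[0,0,0]],
  [-1,[0,0,0],[0,0,0]],
  [-1,[0,0,0],[0,0,0]],
  [-1,[0,0,0],[0,0,0]],
  [-1,[0,0,0],[0,0,0]],
])

```text
t: 17.7
eef_pos: [0.6509, 0.0843, 0.1184]
orientation: [0.55, 0.754, 0.21, -0.291]
contact_force: [5.8, -20.9, -12.4]
gripper_width: -0.001
grasp_force: 10.1
```

```bash
python3 - <<'E'
from plan import *
P,R,s=cur(); print(P,R.inv().apply(s["contact_force"]),to(pt(.075,.019,-.072),ori(8,"y",-1))[0])
E
```

```text
[0.65094375 0.08431115 0.11838218] [-24.45165703  -0.86036429  -5.30407603] [ 1.5 -0.8  1. ]
```

Emit:
send_rows([
  [-1,[0.002,0,0.0002],[0,0,0]],
  [-1,[0.001,0,0],[0,0,0]],
  [-1,[0,0,0],[0,0,0]],
  [-1,[0,0,0],[0,0,0]],
  [-1,[0,0,0],[0,0,0]],
  [-1,[0,0,0],[0,0,0]],
  [-1,[0,0,0],[0,0,0]],
  [-1,[0,0,0],[0,0,0]],
])

```text
t: 18.5
eef_pos: [0.6509, 0.0846, 0.1192]
orientation: [0.551, 0.754, 0.209, -0.29]
contact_force: [7.7, -26.3, -14.6]
gripper_width: 0.007
grasp_force: 13.5
```

```bash
python3 - <<'E'
from plan import *
P,R,s=cur(); print(P,R.inv().apply(s["contact_force"]),to(pt(.075,.019,-.072),ori(8,"y",-1))[0])
E
```

```text
[0.65094828 0.08464217 0.11922012] [-30.14349107  -0.65542591  -7.39711651] [ 0.7 -0.9  1.4]
```

Hard stop reached. Backing off and looking.

Emit:
send_rows([
  [-1,[-0.005,0,-0.0005],[0,0,0]],
  [-1,[-0.008,0,-0.001],[0,0,0]],
  [-1,[-0.008,0,-0.001],[0,0,0]],
  [-1,[-0.01,0,-0.001],[0,0,0]],
  [-1,[-0.01,0,-0.001],[0,0,0]],
  [-1,[0,0,-0.03],[0,0,0]],
  [-1,[0,0,-0.05],[0,0,0]],
  [-1,[0,0,-0.05],[0,0,0]],
])

```text
t: 19.3
eef_pos: [0.6844, -0.0217, 0.1945]
orientation: [0.547, 0.752, 0.212, -0.3]
contact_force: [1.9, -0.1, 0.1]
gripper_width: 0.005
grasp_force: 0.0
```

```bash
python3 - <<'E'
from plan import *
P,R,s=cur(); print(P,s["qpos"],R.inv().apply(s["contact_force"]),to(bar(1.55)+.1*B.apply(n),ori(0,"u",-1)))
im=eyes.snapshot("top"); q=(proj("top",pt(.072,.02,-.03))).round().astype(int)[0]
cv2.imwrite("pics/top7.png",cv2.resize(im[q[1]-75:q[1]+75,q[0]-75:q[0]+75,::-1],(600,600),interpolation=cv2.INTER_CUBIC))
E
```

```text
[ 0.6844143  -0.0217257   0.19454039] [-0.42141506  0.77346519  1.08584275  0.54254264  1.81109822 -0.74897111] [-0.42660107  1.82314725 -0.5269648 ] (array([155.2, -73.3, -83.6]), array([-6.8, -5.9, 89.8]))
```

View pics/top7.png

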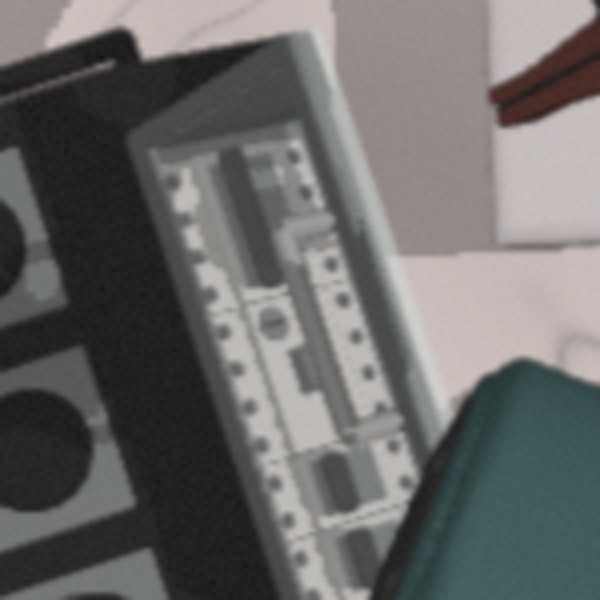

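The lever is up at (245,220) and stays up on its own. Both small switches are up at (340,480) and (365,555). Now re-gripping the bar at the release pose.

Emit:
send_rows([
  [-1,[0,0,-0.04],[0,0,0]],
  [-1,[0,0,-0.04],[0,0,0]],
  [-1,[0,0,-0.03],[0,0,0]],
  [-0.5,[0,0,0],[0,-8,0]],
  [-0.5,[0,0,0],[0,0,8]],
  [-0.5,[0,0,0],[0,0,8]],
  [-0.5,[0,0,0],[0,0,8]],
  [-0.5,[0,0,0],[0,0,8]],
])

```text
t: 20.15
eef_pos: [0.7086, -0.0923, 0.2743]
orientation: [0.753, 0.585, 0.099, -0.285]
contact_force: [-0.2, -1.4, 0.0]
gripper_width: 0.244
grasp_force: 0.0
```

Emit:
send_rows([
  [-0.5,[0,0,0],[0,0,8]],
  [-0.5,[0,0,0],[0,0,8]],
  [-0.5,[0,0,0],[0,0,8]],
  [-0.5,[0,0,0],[0,0,8]],
  [-0.5,[0,0,0],[0,0,8]],
  [-0.5,[0,0,0],[0,0,8]],
  [-0.5,[0,0,0],[0,0,8]],
  [-0.5,[0,0,0],[0,0,2]],
])

```text
t: 20.95
eef_pos: [0.7086, -0.0924, 0.2741]
orientation: [0.942, 0.147, -0.051, -0.297]
contact_force: [0.1, -0.9, -0.2]
gripper_width: 0.249
grasp_force: 0.0
```

```bash
python3 - <<'E'
from plan import *
P,R,s=cur(); Rg=Ro.from_quat([0.942,0.149,-0.048,-0.296]); Pg=np.array([0.58108,0.06457,0.27478])
print(P,s["gripper_width"]*88,to(Pg,Rg),to(Pg,Rg,P,Rg))
E
```

```text
[ 0.70862542 -0.09243795  0.27407997] 21.933604308112 (array([ -73.1, -154.4,  108.4]), array([-0.2,  0.3, -0.3])) (array([ -72.7, -155.1,  107.6]), array([0., 0., 0.]))
```

Emit:
send_rows([
  [-0.5,[-0.018,-0.038,0],[0,0,0]],
  [-0.5,[-0.018,-0.039,0],[0,0,0]],
  [-0.5,[-0.018,-0.039,0],[0,0,0]],
  [-0.5,[-0.019,-0.038,0],[0,0,0]],
  [-0.5,[0,0,0.02],[0,0,0]],
  [-0.5,[0,0,0.02],[0,0,0]],
  [-0.5,[0,0,0.015],[0,0,0]],
  [-0.5,[0,0,0],[0,0,0]],
])

```text
t: 21.75
eef_pos: [0.5891, 0.0359, 0.317]
orientation: [0.942, 0.149, -0.052, -0.298]
contact_force: [0.4, -1.1, -0.5]
gripper_width: 0.252
grasp_force: 0.0
```

```bash
python3 - <<'E'
from plan import *
P,R,s=cur(); Rg=Ro.from_quat([0.942,0.149,-0.048,-0.296]); Pg=np.array([0.58108,0.06457,0.27478])
print(P,s["gripper_width"]*88,s["contact_force"],to(Pg,Rg))
E
```

```text
[0.58908045 0.03588818 0.31700683] 22.137489572388198 [ 0.3757136  -1.06277588 -0.46932575] (array([ 1.7, -0. , 51.6]), array([-0.3,  0.4, -0.1]))
```

Emit:
send_rows([
  [-0.5,[0.001,0,0.015],[0,0,0]],
  [-0.5,[0,0,0.015],[0,0,0]],
  [-0.5,[0,0,0.012],[0,0,0]],
  [-0.5,[0,0,0.009],[0,0,0]],
  [-0.5,[0,0,0],[0,0,0]],
  [-1,[0,0,0],[0,0,0]],
  [-1,[0,0,0],[0,0,0]],
  [-1,[0,0,0],[0,0,0]],
])

```text
t: 22.55
eef_pos: [0.5828, 0.0623, 0.2775]
orientation: [0.942, 0.149, -0.05, -0.297]
contact_force: [0.2, -0.3, 1.5]
gripper_width: 0.105
grasp_force: 30.0
```

```bash
python3 - <<'E'
from plan import *
P,R,s=cur(); print(P,s["gripper_width"]*88,s["grasp_force"],R.inv().apply(s["contact_force"]))
for a in(1.5,1.55,1.6): print(a,(R.inv().apply(bar(a)-P)*1e3).round(1))
aa=np.linspace(1.53,0,25); b=np.array([bar(a) for a in aa]); d=R.inv().apply(np.diff(b,axis=0))*1e3; print(d.round(1).tolist())
E
```

```text
[0.58277721 0.06225561 0.27752928] 9.27140773998097 29.998973608016968 [ 0.07419848 -0.56321411 -1.42989438]
1.5 [-1.2  2.4 -2.4]
1.55 [-1.2 -3.3 -1.2]
1.6 [-1.2 -8.9  0.3]
[[-0.0, 7.3, -1.4], [-0.0, 7.4, -0.9], [-0.0, 7.4, -0.4], [-0.0, 7.5, 0.0], [-0.0, 7.4, 0.5], [0.0, 7.4, 1.0], [0.0, 7.3, 1.5], [0.0, 7.2, 1.9], [0.0, 7.1, 2.4], [0.0, 6.9, 2.8], [0.0, 6.7, 3.2], [0.0, 6.5, 3.7], [0.0, 6.2, 4.1], [0.0, 6.0, 4.5], [0.0, 5.7, 4.8], [0.0, 5.4, 5.2], [0.0, 5.0, 5.5], [0.0, 4.6, 5.8], [0.0, 4.3, 6.1], [0.0, 3.9, 6.4], [0.0, 3.5, 6.6], [0.0, 3.0, 6.8], [0.0, 2.6, 7.0], [0.0, 2.1, 7.1]]
```

Gripped close to the fingertips, so I'll reseat 5 mm deeper.

Emit:
send_rows([
  [-0.5,[0,0,0],[0,0,0]],
  [-0.5,[0,0,0],[0,0,0]],
  [-0.5,[0,0,0.003],[0,0,0]],
  [-0.5,[0,0,0.003],[0,0,0]],
  [-0.5,[0,0,0],[0,0,0]],
  [-1,[0,0,0],[0,0,0]],
  [-1,[0,0,0],[0,0,0]],
  [-1,[0,0,0],[0,0,0]],
])

```text
t: 23.35
eef_pos: [0.5813, 0.0658, 0.272]
orientation: [0.942, 0.149, -0.05, -0.297]
contact_force: [-0.1, 0.4, -0.7]
gripper_width: 0.102
grasp_force: 30.0
```

Emit:
send_rows([
  [-1,[0,0.0073,-0.0014],[0,0,0]],
  [-1,[0,0.0074,-0.0009],[0,0,0]],
  [-1,[0,0.0074,-0.0004],[0,0,0]],
  [-1,[0,0.0075,0],[0,0,0]],
  [-1,[0,0.0074,0.0005],[0,0,0]],
  [-1,[0,0.0074,0.001],[0,0,0]],
  [-1,[0,0.0073,0.0015],[0,0,0]],
  [-1,[0,0.0072,0.0019],[0,0,0]],
])

```text
t: 24.15
eef_pos: [0.5955, 0.0204, 0.2359]
orientation: [0.942, 0.149, -0.05, -0.297]
contact_force: [-3.6, -0.6, 2.9]
gripper_width: 0.101
grasp_force: 30.0
```

```bash
python3 - <<'E'
from plan import *
P,R,s=cur(); print(P,s["gripper_width"]*88,s["grasp_force"],R.inv().apply(s["contact_force"]))
for a in(1.0,1.05,1.1): print(a,(R.inv().apply(bar(a)-P)*1e3).round(1))
E
```

```text
[0.59549581 0.02043395 0.23586223] 8.902055250731124 30.000565946102142 [-3.64879709 -2.10567335 -2.09669713]
1.0 [-0.5  0.5 -7.9]
1.05 [-0.6 -5.2 -9.6]
1.1 [ -0.6 -10.8 -10.9]
```

Emit:
send_rows([
  [-1,[0,0.0071,0.0024],[0,0,0]],
  [-1,[0,0.0069,0.0028],[0,0,0]],
  [-1,[0,0.0067,0.0032],[0,0,0]],
  [-1,[0,0.0065,0.0037],[0,0,0]],
  [-1,[0,0.0062,0.0041],[0,0,0]],
  [-1,[0,0.006,0.0045],[0,0,0]],
  [-1,[0,0.0057,0.0048],[0,0,0]],
  [-1,[0,0.0054,0.0052],[0,0,0]],
])

```text
t: 24.95
eef_pos: [0.6025, -0.0015, 0.1816]
orientation: [0.942, 0.149, -0.05, -0.297]
contact_force: [-4.4, 1.6, 2.4]
gripper_width: 0.104
grasp_force: 30.0
```

Emit:
send_rows([
  [-1,[0,0.005,0.0055],[0,0,0]],
  [-1,[0,0.0046,0.0058],[0,0,0]],
  [-1,[0,0.0043,0.0061],[0,0,0]],
  [-1,[0,0.0039,0.0064],[0,0,0]],
  [-1,[0,0.0035,0.0066],[0,0,0]],
  [-1,[0,0.003,0.0068],[0,0,0]],
  [-1,[0,0,0],[0,0,0]],
  [-1,[0,0,0],[0,0,0]],
])

```text
t: 25.75
eef_pos: [0.6017, 0.0008, 0.1374]
orientation: [0.942, 0.149, -0.05, -0.298]
contact_force: [-2.8, 5.2, 1.9]
gripper_width: 0.103
grasp_force: 30.0
```

```bash
python3 - <<'E'
from plan import *
P,R,s=cur(); print(P,s["gripper_width"]*88,s["grasp_force"],R.inv().apply(s["contact_force"]))
for a in(0,.05,.1,.15,.2): print(a,(R.inv().apply(bar(a)-P)*1e3).round(1))
E
```

```text
[0.6017384  0.00084416 0.13738172] 9.05704565048157 29.999618232250214 [-1.05584229 -5.80525969  1.81173402]
0 [-0.4  4.3  4.5]
0.05 [-0.4  2.7 -1.1]
0.1 [-0.5  0.7 -6.6]
0.15 [ -0.5  -1.5 -12. ]
0.2 [ -0.6  -3.9 -17.3]
```

Emit:
send_rows([
  [-1,[0,0.001,0.004],[0,0,0]],
  [-1,[0,0.001,0.004],[0,0,0]],
  [-1,[0,0.001,0.003],[0,0,0]],
  [-1,[0,0,0.002],[0,0,0]],
  [-1,[0,0,0.002],[0,0,0]],
  [-1,[0,0,0],[0,0,0]],
  [-1,[0,0,0],[0,0,0]],
  [-1,[0,0,0],[0,0,0]],
])

```text
t: 26.55
eef_pos: [0.6011, 0.0036, 0.1287]
orientation: [0.942, 0.15, -0.048, -0.296]
contact_force: [-8.7, -10.5, 33.0]
gripper_width: 0.104
grasp_force: 30.0
```

```bash
python3 - <<'E'
from plan import *
P,R,s=cur(); print(P,s["gripper_width"]*88,s["grasp_force"],R.inv().apply(s["contact_force"]))
for a in(0,.05,.1): print(a,(R.inv().apply(bar(a)-P)*1e3).round(1))
E
```

```text
[0.60110545 0.00360438 0.1286801 ] 9.10978239684896 30.007798969745636 [-11.64521664 -12.95596181 -31.16237968]
0 [-0.7  1.6 -4.2]
0.05 [-0.7 -0.  -9.8]
0.1 [ -0.7  -1.9 -15.3]
```

Firm contact at the stop. Releasing, backing off and checking.

Emit:
send_rows([
  [0.2,[0,0,0],[0,0,0]],
  [0.2,[0,0,0],[0,0,0]],
  [0.2,[0,0,0],[0,0,0]],
  [0.2,[0,0,0],[0,0,0]],
  [0.2,[0,0,-0.02],[0,0,0]],
  [0.2,[0,0,-0.03],[0,0,0]],
  [0.2,[0,0,-0.04],[0,0,0]],
  [0.2,[0,0,-0.04],[0,0,0]],
])

```text
t: 27.35
eef_pos: [0.6238, -0.0656, 0.2306]
orientation: [0.942, 0.149, -0.051, -0.297]
contact_force: [0.7, -0.4, -0.9]
gripper_width: 0.6
grasp_force: 0.0
```

```bash
python3 - <<'E'
from plan import *
P,R,s=cur(); print(P,s["gripper_width"]*88,s["contact_force"])
im=cv2.cvtColor(eyes.snapshot("scene"),cv2.COLOR_RGB2BGR); x0,y0=190,150
im=cv2.resize(im[y0:350,x0:450],None,fx=3,fy=3,interpolation=cv2.INTER_CUBIC)
Q=lambda X:np.round((proj("scene",T(p,X))-[x0,y0]+.5)*3).astype(int)
for a,col in((0,(0,0,255)),(.06,(0,255,0))):
    cv2.polylines(im,[Q([win(a,0,0,-.117),win(a,.127,0,-.117),win(a,.127,0,.117),win(a,0,0,.117)])],True,col,1)
cv2.imwrite("pics/scene8.png",im)
E
```

```text
[ 0.62384815 -0.06561577  0.23055774] 52.758140078496396 [ 0.74227124 -0.37655175 -0.91303053]
```

View pics/scene8.png

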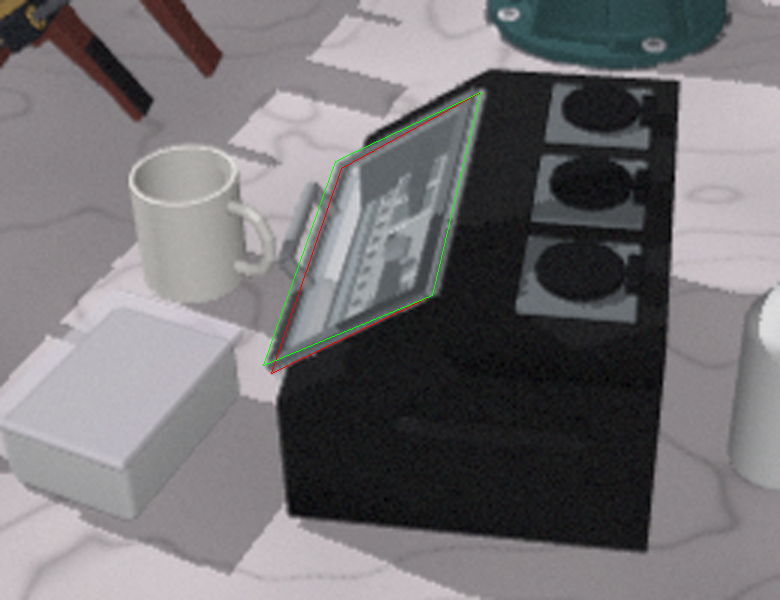

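The window lies at or near shut, somewhere between the red 0 and green 0.06 overlays. I'll make sure with a closed-finger press on the bar.

Emit:
send_rows([
  [-1,[0,0,0.02],[0,0,0]],
  [-1,[0,0,0.02],[0,0,0]],
  [-1,[0,0,0],[0,0,0]],
  [-1,[0,0,0],[0,0,0]],
  [-1,[0,0,0],[0,0,0]],
  [-1,[0,0,0],[0,0,0]],
  [-1,[0,0,0],[0,0,0]],
  [-1,[0,0,0],[0,0,0]],
])

```text
t: 28.2
eef_pos: [0.6167, -0.0437, 0.1979]
orientation: [0.942, 0.149, -0.05, -0.296]
contact_force: [-0.4, -0.5, 0.5]
gripper_width: 0.009
grasp_force: 0.0
```

```bash
python3 - <<'E'
from plan import *
P,R,s=cur(); print(s["gripper_width"]*88,s["contact_force"],to(bar(0)+.005*B.apply(n),ori(0,"u",-1)))
E
```

```text
0.7682938889197293 [-0.38813276 -0.49100925  0.50236868] (array([-0.5,  0.5, 76.1]), array([0. , 0.4, 0. ]))
```

Emit:
send_rows([
  [-1,[0,0,0.025],[0,0,0]],
  [-1,[0,0,0.025],[0,0,0]],
  [-1,[0,0,0.015],[0,0,0]],
  [-1,[0,0,0.006],[0,0,0]],
  [-1,[0,0,0.003],[0,0,0]],
  [-1,[0,0,0.002],[0,0,0]],
  [-1,[0,0,0],[0,0,0]],
  [-1,[0,0,0],[0,0,0]],
])

```text
t: 29.0
eef_pos: [0.6031, -0.0026, 0.1358]
orientation: [0.942, 0.149, -0.05, -0.296]
contact_force: [-0.2, 0.2, 0.5]
gripper_width: 0.002
grasp_force: 0.0
```

```bash
python3 - <<'E'
from plan import *
P,R,s=cur(); print(R.inv().apply(s["contact_force"]),to(bar(0)+.005*B.apply(n),ori(0,"u",-1))[0])
E
```

```text
[-0.1154745  -0.4632772  -0.28862529] [-0.7  0.4  0.4]
```

Emit:
send_rows([
  [-1,[0,0,0.001],[0,0,0]],
  [-1,[0,0,0.001],[0,0,0]],
  [-1,[0,0,0.001],[0,0,0]],
  [-1,[0,0,0.001],[0,0,0]],
  [-1,[0,0,0.001],[0,0,0]],
  [-1,[0,0,0],[0,0,0]],
  [-1,[0,0,0],[0,0,0]],
  [-1,[0,0,0],[0,0,0]],
])

```text
t: 29.8
eef_pos: [0.603, -0.0016, 0.1342]
orientation: [0.942, 0.149, -0.048, -0.295]
contact_force: [-1.8, -11.1, 18.8]
gripper_width: 0.006
grasp_force: 9.9
```

```bash
python3 - <<'E'
from plan import *
P,R,s=cur(); print(R.inv().apply(s["contact_force"]),to(bar(0)+.005*B.apply(n),ori(0,"u",-1))[0])
E
```

```text
[ -5.22494093  -2.5424649  -21.09781088] [-0.9  0.2 -1.5]
```

Stiff stop at 21 N with the bar 1.5 mm below its nominal shut height, so the window is fully shut. Retracting.

Emit:
send_rows([
  [-1,[0,0,-0.01],[0,0,0]],
  [-1,[0,0,-0.03],[0,0,0]],
  [-1,[0,0,-0.04],[0,0,0]],
  [-1,[0,0,-0.04],[0,0,0]],
  [-1,[0,0,-0.03],[0,0,0]],
  [-1,[0,0,0],[0,0,0]],
  [-1,[0,0,0],[0,0,0]],
  [-1,[0,0,0],[0,0,0]],
])

```text
t: 30.6
eef_pos: [0.6281, -0.08, 0.2527]
orientation: [0.942, 0.149, -0.051, -0.297]
contact_force: [-1.1, 0.6, -0.5]
gripper_width: 0.003
grasp_force: 0.0
```

```bash
python3 - <<'E'
from plan import *
im=eyes.snapshot("top"); q=(proj("top",pt(.072,.02,0))).round().astype(int)[0]
cv2.imwrite("pics/top9.png",cv2.resize(im[q[1]-90:q[1]+90,q[0]-100:q[0]+100,::-1],(660,594),interpolation=cv2.INTER_CUBIC))
E
```

```text
(no output)
```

View pics/top9.png

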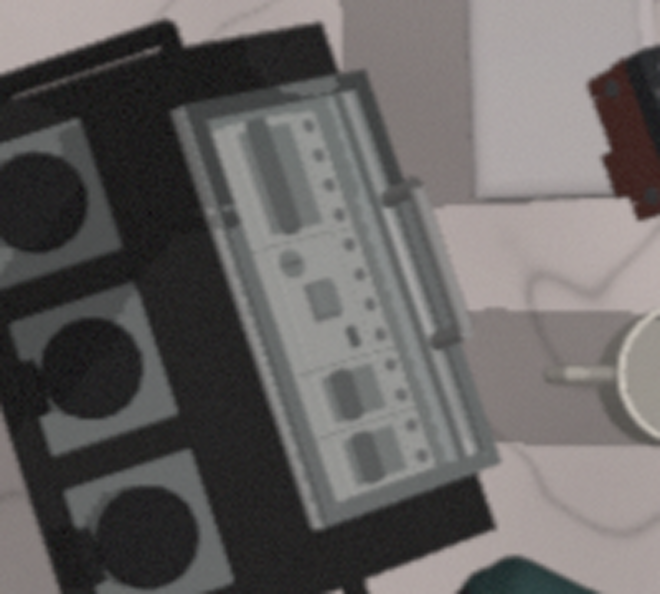

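The window is shut, the lever is up at (272,175), and the small switches are up at (348,392) and (368,455). The mug and tub are where they were.

```bash
python3 -c "
from cell import bot; print(bot.job_done())"
```

```text
the job is handed in; nothing more can be done
None
```

The job is done and handed in at about 31 s: window lifted, test button pressed so the lever dropped, lever pushed back up and latched, window pressed shut against its stop, both small switches left on, and the mug, bottle and tub never touched.

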